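# Return the swapped sample bottles to their stirrers

### The arm

A 6-joint arm with a two-finger parallel gripper is mounted at the origin on the work surface. World frame = base frame: x ahead of the robot, y to its left, z up, the work surface at z = 0. Lengths are in m, angles in rad, forces in N, time in s.
With the tool pointing down it reaches from about 0.325 to 0.775 m from the base axis. Payload 5.5 kg.
Tool frame: the origin (TCP) lies at the very end of the fingers, on their centre line; the grasp point (between the pads) lies 19 mm behind it; z points along the fingers, y is the direction in which the jaws open and shut (so a half turn about z gives the same grasp; the last joint's range is limited). The gripper opens to 88 mm and grips with 3 to 60 N. Pads are 20 mm wide; open, the fingers measure 115 mm over their backs; the gripper's body (75 mm by 178 mm) begins 61 mm behind the grasp point.
Start: joints at [-1.399, 0.091, 1.231, -0, 1.82, -0.057], TCP at [0.136, -0.584, 0.223] pointing down, gripper open.
Joint ranges: [-2.87, 2.87], [-0.86, 2.18], [0.17, 2.46], [-1.51, 4.65], [0.06, 2.69], [-2.65, 2.65]. Speed limits (rad/s): [2.57, 2.57, 3.01, 3.14, 3.14, 3.14].

### API

Orientations are given as a 3x3 rotation matrix whose columns are the frame's x, y, z axes.
In Python, from rig import r gives the robot as it stands. Calls block until the motion is done:
- r.movep(position, orientation): joint-space move of the TCP to a pose.
- r.move_straight(position, orientation=None, vel=0.15): straight line of the TCP; orientation=None keeps the orientation; vel is the mean speed in m/s.
- r.move_j(angles): joint-space move.
- r.command_gripper(opening): finger opening in m; the grip force is fixed at half the most; returns when the fingers have stopped.
- r.dwell(seconds).
- r.inverse_kinematics(position, orientation): joint angles nearest the present ones, or None.
- r.get_image(name): name is "scene" or "top" or "wrist"; returns (picture, depth): 480x640x3 uint8, blue, green, red; 480x640 float32, m along the optical axis (not along the pixel's ray), 0 where there is no reading.
- r.camera_info(name): a dict with "fx", "fy", "cx", "cy" (pixels), "k1" (the pictures are not rectified: a ray, as slopes to the right and down, at radius r is drawn at 1 + k1 r^2 times it, then the intrinsics apply), "rvec" (rotation vector, rad) and "tvec" (3), from world to camera coordinates, as OpenCV has them. Camera axes: x right, y down, z forward; pixel columns grow to the right and rows downward; lengths in m; the calibration is good to about 2 mm. A picture is of the moment at which its call begins: read the wrist's pose just before it. camera_info takes no time and is no camera call; for the wrist camera it gives the pose at the moment of the call.
A pose or a line that the arm cannot do raises r.Unreachable and nothing moves.
- r.close_job(): hands the job in, once; it reports no verdict.
Readings, each from a call of its own:
- r.read_time(): time.
- r.read_joint_pos(): joint angles.
- r.read_qd(): joint speeds.
- r.read_joint_efforts(): joint torques, N m.
- r.read_eef_pos(): TCP position.
- r.read_eef_rot(): TCP orientation.
- r.read_force(): force on the tool from outside, world axes, zero at the start.
- r.read_ft_torque(): the same for the moment, N m.
- r.read_grip_width(): finger opening in m.
Only numpy, scipy, OpenCV 4.12 (cv2) and the standard library are available. Lean on these libraries where they do the work, as an engineer would, in place of code of your own. Each camera call takes 0.05 s, during which the arm holds its last target. There are 200 camera calls.

### The job

The four sample bottles have been put back on the wrong magnetic stirrers. Move them round, one at a time and always upright, parking a bottle on the empty cork mat to make room, until every bottle stands in the middle of the stirrer whose top has the colour of its cap. Leave the amber flask standing where it is.

Things in the scene. Friction and masses are not known exactly. Their poses are not given: they have to be found in the camera images.
- bottle_red: Small capped glass sample bottle with a red screw cap and a red band round its body, loose, 100 to 200 g. Clear glass body 54 mm across up to 56 mm high, sloping shoulder, neck 32 mm across from 71 mm; round cap 42 mm across from 80 to 110 mm above the base, the total height being 110 mm. Origin: centre of its underside; z up along its axis. It can be taken by the cap from above at any yaw.
- bottle_blue: Small capped glass sample bottle with a blue screw cap and a blue band round its body, loose, 100 to 200 g. Clear glass body 54 mm across up to 56 mm high, sloping shoulder, neck 32 mm across from 71 mm; round cap 42 mm across from 80 to 110 mm above the base, the total height being 110 mm. Origin: centre of its underside; z up along its axis. It can be taken by the cap from above at any yaw.
- bottle_yellow: Small capped glass sample bottle with a yellow screw cap and a yellow band round its body, loose, 100 to 200 g. Clear glass body 54 mm across up to 56 mm high, sloping shoulder, neck 32 mm across from 71 mm; round cap 42 mm across from 80 to 110 mm above the base, the total height being 110 mm. Origin: centre of its underside; z up along its axis. It can be taken by the cap from above at any yaw.
- bottle_green: Small capped glass sample bottle with a green screw cap and a green band round its body, loose, 100 to 200 g. Clear glass body 54 mm across up to 56 mm high, sloping shoulder, neck 32 mm across from 71 mm; round cap 42 mm across from 80 to 110 mm above the base, the total height being 110 mm. Origin: centre of its underside; z up along its axis. It can be taken by the cap from above at any yaw.
- stirrer_red: Slim magnetic stirrer, a white square plate 110 x 110 mm with a round red top disc 96 mm across, fixed to the bench. The disc is flat and its upper face is 20 mm above the bench. Origin: centre of its underside, at bench height, so a bottle belongs with its base centred 20 mm above this point; z up.
- stirrer_blue: Slim magnetic stirrer, a white square plate 110 x 110 mm with a round blue top disc 96 mm across, fixed to the bench. The disc is flat and its upper face is 20 mm above the bench. Origin: centre of its underside, at bench height, so a bottle belongs with its base centred 20 mm above this point; z up.
- stirrer_yellow: Slim magnetic stirrer, a white square plate 110 x 110 mm with a round yellow top disc 96 mm across, fixed to the bench. The disc is flat and its upper face is 20 mm above the bench. Origin: centre of its underside, at bench height, so a bottle belongs with its base centred 20 mm above this point; z up.
- stirrer_green: Slim magnetic stirrer, a white square plate 110 x 110 mm with a round green top disc 96 mm across, fixed to the bench. The disc is flat and its upper face is 20 mm above the bench. Origin: centre of its underside, at bench height, so a bottle belongs with its base centred 20 mm above this point; z up.
- cork_mat: Round cork mat 90 mm across and 6 mm thick, fixed to the bench, empty at the start: the free parking place. Origin: centre of its underside, at bench height; z up.
- flask: Small conical amber glass flask with a white stopper, loose, standing on the bench among the stirrers: 52 mm across at the base, 76 mm high in all. Origin: centre of its underside; z up. To be left alone.
Things that resemble listed ones, but are neither listed nor needed, are in the scene too. Leave any purple look-alike of the bottle_green alone.

How it is judged:
On the way:
1. a bottle is parked upright on the cork mat and released (((horizontal distance between bottle_red and cork_mat below 0.035 m and z of bottle_red in the frame of cork_mat between 0.002 and 0.01 m and angle between bottle_red's own z axis and vertical below 0.1 rad and linear speed of bottle_red below 0.02 m/s and contact force between bottle_red and the fingers below 0.05 N) or (horizontal distance between bottle_blue and cork_mat below 0.035 m and z of bottle_blue in the frame of cork_mat between 0.002 and 0.01 m and angle between bottle_blue's own z axis and vertical below 0.1 rad and linear speed of bottle_blue below 0.02 m/s and contact force between bottle_blue and the fingers below 0.05 N) or (horizontal distance between bottle_yellow and cork_mat below 0.035 m and z of bottle_yellow in the frame of cork_mat between 0.002 and 0.01 m and angle between bottle_yellow's own z axis and vertical below 0.1 rad and linear speed of bottle_yellow below 0.02 m/s and contact force between bottle_yellow and the fingers below 0.05 N) or (horizontal distance between bottle_green and cork_mat below 0.035 m and z of bottle_green in the frame of cork_mat between 0.002 and 0.01 m and angle between bottle_green's own z axis and vertical below 0.1 rad and linear speed of bottle_green below 0.02 m/s and contact force between bottle_green and the fingers below 0.05 N))), for 0.2 s.
At the end, for the whole second after the job is handed in: Each of the four bottles stands upright (within 0.1 rad), released and at rest on the stirrer of its own cap colour, its axis within 15 mm of the centre of the stirrer (horizontal distance between bottle_red and stirrer_red below 0.015 m and z of bottle_red in the frame of stirrer_red between 0.016 and 0.024 m and angle between each of bottle_red, bottle_blue, bottle_yellow, bottle_green's own z axis and vertical below 0.1 rad and linear speed of each of bottle_red, bottle_blue, bottle_yellow, bottle_green below 0.02 m/s and contact force between each of bottle_red, bottle_blue, bottle_yellow, bottle_green and the fingers below 0.05 N and angular speed of each of bottle_red, bottle_blue, bottle_yellow, bottle_green below 0.2 rad/s and horizontal distance between bottle_blue and stirrer_blue below 0.015 m and z of bottle_blue in the frame of stirrer_blue between 0.016 and 0.024 m and horizontal distance between bottle_yellow and stirrer_yellow below 0.015 m and z of bottle_yellow in the frame of stirrer_yellow between 0.016 and 0.024 m and horizontal distance between bottle_green and stirrer_green below 0.015 m and z of bottle_green in the frame of stirrer_green between 0.016 and 0.024 m); the robot touches nothing.
It fails at once if a bottle is tipped by more than 0.5 rad (angle between any of bottle_red, bottle_blue, bottle_yellow, bottle_green's own z axis and vertical above 0.5 rad).
It fails at once if two bottles are lifted off together (base more than 35 mm above the bench) (height (world z) of each of bottle_red, bottle_blue above 0.035 m or height (world z) of each of bottle_red, bottle_yellow above 0.035 m or height (world z) of each of bottle_red, bottle_green above 0.035 m or height (world z) of each of bottle_blue, bottle_yellow above 0.035 m or height (world z) of each of bottle_blue, bottle_green above 0.035 m or height (world z) of each of bottle_yellow, bottle_green above 0.035 m).
It fails at once if the amber flask is shifted by more than 15 mm or tipped by more than 0.3 rad (distance of flask from where it was at the start of the episode above 0.015 m or angle between flask's own z axis and vertical above 0.3 rad).
It also fails if it takes over 136 s, if anything falls off the work surface, if the arm or the gripper's body presses on something with over 40 N, if the wrist force passes 120 N, or if a joint passes its speed limit or range.

## Working session

There is one attempt and no reset: what is moved stays moved. The work goes in short steps, each a Python script; the robot and the scene stay as the last script left them, time stands still between calls to the robot, and variables do not carry over. Pictures are saved under pics/ and viewed, about 12 in all and at most 16, crops included, and the job is handed in when it is done.

```bash
ls; mkdir -p pics
python3 - <<'E'
from rig import r
import cv2
for n in ("top","scene"):
    im,d=r.get_image(n); cv2.imwrite(f"pics/{n}0.png",im); print(n,r.camera_info(n),(d>0).mean())
print(r.read_eef_pos(),r.read_eef_rot(),r.read_time())
E
```

```text
pics
top {'fx': 523.7865955806751, 'fy': 523.7865955806751, 'cx': 323.01202041250434, 'cy': 234.37027604427578, 'k1': 0.010587262784993957, 'rvec': array([ 2.1226171 , -2.09411509,  0.17410332]), 'tvec': array([0.00739643, 0.56021588, 0.88635182])} 0.9960384114583334
scene {'fx': 552.2913444233866, 'fy': 552.2913444233866, 'cx': 319.29948238363005, 'cy': 245.70506377317676, 'k1': -0.0005584560632057134, 'rvec': array([ 1.59564502,  1.96596183, -0.77851114]), 'tvec': array([ 0.09147429, -0.3468875 ,  1.38325516])} 0.995966796875
[ 0.13603351 -0.58409899  0.22163513] [[ 9.73935652e-01  2.26824293e-01 -2.94257596e-04]
 [ 2.26824460e-01 -9.73934127e-01  1.72648787e-03]
 [ 1.05021875e-04 -1.74823291e-03 -9.99998466e-01]] 0.1
```

View pics/top0.png

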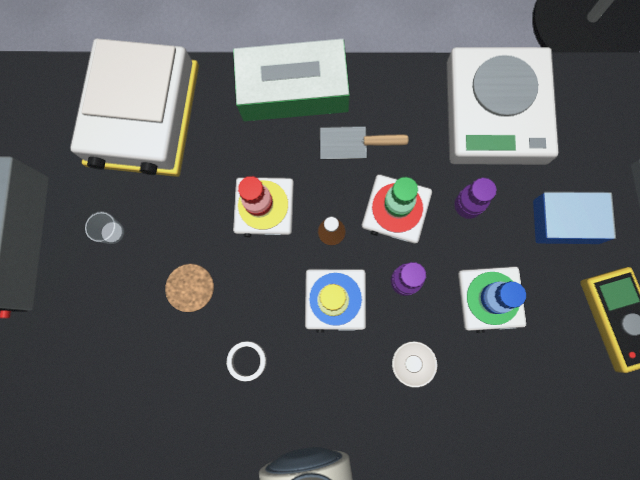

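View pics/scene0.png

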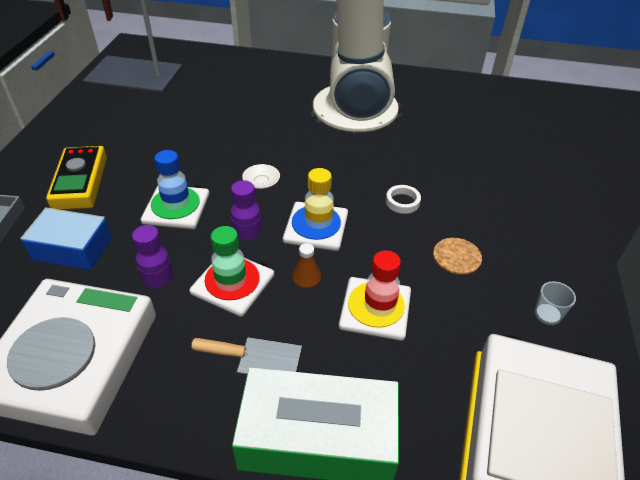

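The four bottles form a cycle: red is on yellow, yellow on blue, blue on green and green on red. The mat is at top-view pixel (190,288), the flask at (331,230), and the purple look-alikes at (475,197) and (408,279). Next I'll measure from both views.

```bash
cat > h.py <<'E'
from rig import r
import cv2, numpy as np
HSV={'red':[((0,150,70),(6,255,255)),((174,150,70),(180,255,255))],'yellow':[((24,120,90),(34,255,255))],
 'green':[((45,120,50),(85,255,255))],'blue':[((103,150,60),(122,255,255))],'purple':[((130,100,30),(155,255,255))],
 'cork':[((8,70,60),(20,200,255))]}
def cloud(n,im=None,d=None,info=None):
    if im is None:
        info=r.camera_info(n); im,d=r.get_image(n)
    K=np.array([[info['fx'],0,info['cx']],[0,info['fy'],info['cy']],[0,0,1]])
    v,u=np.mgrid[0:480,0:640]; p=np.stack([u,v],-1).reshape(-1,1,2).astype(float)
    s=cv2.undistortPoints(p,K,np.array([info['k1'],0,0,0.])).reshape(480,640,2)
    P=np.dstack([s*d[...,None],d]); R=cv2.Rodrigues(info['rvec'])[0]
    W=(P-info['tvec'].ravel())@R
    W[d<=0]=np.nan
    return im,W
def mask(im,c):
    h=cv2.cvtColor(im,cv2.COLOR_BGR2HSV)
    return sum(cv2.inRange(h,np.array(a),np.array(b)) for a,b in HSV[c])>0
def circ(P):
    (x,y),q=cv2.minEnclosingCircle(P[:,:2].astype(np.float32)); return np.array([x,y]),q
def blobs(m,minA=60):
    n,l,st,_=cv2.connectedComponentsWithStats(m.astype(np.uint8))
    return [l==i for i in range(1,n) if st[i,4]>=minA]
E
python3 - <<'E'
from h import *
for n in ('top','scene'):
    im,W=cloud(n); z=W[...,2]; roi=(W[...,0]>.25)&(W[...,0]<.85)&(abs(W[...,1])<.5)
    for c in HSV:
        m=mask(im,c)&roi
        for nm,lo,hi in (('low',-.01,.035),('cap',.09,.15)):
            for b in blobs(m&(z>lo)&(z<hi)):
                P=W[b]
                if nm=='cap': P=P[P[:,2]>np.percentile(P[:,2],90)-.004]
                ctr,q=circ(P); print(n,c,nm,b.sum(),ctr.round(4),'r',round(q,4),'z',np.median(P[:,2]).round(4))
    h=cv2.cvtColor(im,cv2.COLOR_BGR2HSV)
    for b in blobs((h[...,1]<60)&(h[...,2]>140)&roi&(z>.008)&(z<.03),300):
        print(n,'white',[np.round(t,4) for t in cv2.minAreaRect(W[b][:,:2].astype(np.float32))])
    for b in blobs((h[...,1]<60)&(h[...,2]>140)&roi&(z>.055)&(z<.085),20):
        print(n,'stopper?',b.sum(),circ(W[b])[0].round(3))
E
```

```text
top red low 965 [ 0.6205 -0.1213] r 0.0471 z 0.0205
top red cap 509 [0.6234 0.1371] r 0.0207 z 0.1307
top yellow low 408 [0.7672 0.3071] r 0.0859 z 0.0204
top yellow low 109 [0.6976 0.4056] r 0.034 z 0.0205
top yellow low 963 [0.6234 0.131 ] r 0.047 z 0.0206
top yellow low 68 [ 0.4291 -0.4804] r 0.0223 z 0.034
top yellow low 69 [ 0.3863 -0.4888] r 0.0197 z 0.0338
top yellow cap 504 [ 0.4436 -0.0046] r 0.0204 z 0.1305
top green low 675 [0.8076 0.0752] r 0.1027 z 0.0204
top green low 1037 [ 0.454  -0.2922] r 0.0472 z 0.0202
top green cap 522 [ 0.624  -0.1237] r 0.021 z 0.1306
top blue low 432 [ 0.5987 -0.4369] r 0.0703 z 0.0207
top blue low 1146 [ 0.4487 -0.008 ] r 0.0467 z 0.0204
top blue cap 637 [ 0.4519 -0.2914] r 0.0209 z 0.1303
top purple low 140 [ 0.6253 -0.2528] r 0.0257 z 0.0222
top purple low 60 [ 0.4767 -0.1251] r 0.0233 z 0.0206
top purple cap 551 [ 0.6298 -0.2592] r 0.0214 z 0.1104
top purple cap 536 [ 0.4835 -0.1368] r 0.0213 z 0.1104
top cork low 421 [ 0.7563 -0.1024] r 0.0425 z 0.018
top cork low 305 [0.5755 0.0014] r 0.0266 z 0.0186
top cork low 1836 [0.4665 0.2656] r 0
[... 2307 characters left out ...]
 23 [0.623 0.16 ]
scene stopper? 35 [ 0.73  -0.405]
scene stopper? 269 [ 0.74  -0.374]
scene stopper? 31 [ 0.728 -0.349]
scene stopper? 30 [ 0.755 -0.39 ]
scene stopper? 26 [ 0.723 -0.25 ]
scene stopper? 2823 [ 0.803 -0.316]
scene stopper? 28 [ 0.756 -0.335]
scene stopper? 27 [ 0.774 -0.399]
scene stopper? 25 [ 0.773 -0.382]
scene stopper? 27 [ 0.77  -0.371]
scene stopper? 23 [ 0.754 -0.319]
scene stopper? 83 [ 0.765 -0.276]
scene stopper? 48 [ 0.796 -0.401]
scene stopper? 21 [ 0.789 -0.382]
scene stopper? 20 [ 0.765 -0.259]
scene stopper? 5615 [0.777 0.382]
scene stopper? 82 [ 0.816 -0.253]
scene stopper? 20 [ 0.81  -0.237]
scene stopper? 82 [ 0.831 -0.252]
scene stopper? 4234 [0.835 0.076]
```

Both views agree to about 2.5 mm, and the heights come out as expected: caps 0.130, discs 0.020, mat 0.006. First move: park red on the mat and check it.

```bash
cat >> h.py <<'E'
CAP={'red':(.623,.1365),'yellow':(.444,-.0055),'green':(.6243,-.1235),'blue':(.4517,-.292)}
DISC={'red':(.6203,-.1223),'yellow':(.623,.130),'green':(.455,-.2929),'blue':(.4487,-.0088),'mat':(.464,.264)}
ZT=.24
def ori(p):
    c,s=np.array(p)/np.hypot(*p); return np.array([[-s,c,0],[c,s,0],[0,0,-1.]])
def go(p,z,v):
    r.move_straight(np.array([p[0],p[1],z]),ori(p),vel=v)
def carry(p,q,zp=.096,zq=.097):
    go(p,ZT,.25); go(p,zp,.12); r.command_gripper(0.0); w=r.read_grip_width()
    go(p,ZT,.12); w2=r.read_grip_width(); print('width',w,w2,'F',np.round(r.read_force(),1))
    if w2<.035: raise SystemExit('grasp lost')
    go(q,ZT,.2); go(q,zq+.015,.12); go(q,zq,.03); print('F before release',np.round(r.read_force(),1),r.read_eef_pos())
    r.command_gripper(.07); go(q,ZT,.15); print('t',r.read_time())
def check():
    for n in ('top','scene'):
        im,W=cloud(n); cv2.imwrite(f'pics/{n}_{int(r.read_time()*10)}.png',im)
        for c in ('red','yellow','green','blue'):
            for b in blobs(mask(im,c)&(W[...,2]>.09)&(W[...,2]<.15)&(abs(W[...,1])<.4)):
                P=W[b]; P=P[P[:,2]>np.percentile(P[:,2],90)-.004]; ctr,q=circ(P)
                print(n,c,ctr.round(4),round(q,3),np.median(P[:,2]).round(4))
E
python3 - <<'E'
from h import *
p=CAP['red']; r.movep(np.array([*p,ZT]),ori(p)); print(r.read_time())
carry(p,DISC['mat'],zq=.083)
check()
E
```

```text
3.25
width 0.04162966431921773 0.041583225616653494 F [ 0.1  0.3 -0.7]
F before release [ 0.6  0.1 -2. ] [0.46395767 0.26399059 0.0828928 ]
t 11.9583
top red [0.4643 0.2651] 0.021 0.1167
top yellow [ 0.4436 -0.0044] 0.02 0.1305
top green [ 0.6249 -0.123 ] 0.021 0.1305
top blue [ 0.4522 -0.2914] 0.021 0.1304
scene red [0.4639 0.2637] 0.022 0.116
scene yellow [ 0.4433 -0.0065] 0.022 0.1299
scene green [ 0.6244 -0.1241] 0.022 0.1296
scene blue [ 0.4531 -0.2927] 0.022 0.1296
```

Red is parked, with its cap at mat height (0.116) and about 1 mm off centre. Next are yellow, blue and green, then red back from the mat, checking between moves.

Run:
```python
from h import *
carry(CAP['yellow'],DISC['yellow']); check()
carry(CAP['blue'],DISC['blue']); check()
```

```text
width 0.041521857165075664 0.04157161975607783 F [ 0.1  0.3 -2.5]
F before release [ 0.2 -0.9 -0.9] [0.62294196 0.1299967  0.09680749]
t 21.425
top green [ 0.6246 -0.1235] 0.021 0.1304
top blue [ 0.4518 -0.2914] 0.021 0.1301
scene red [0.4635 0.2636] 0.022 0.116
scene yellow [0.6213 0.1293] 0.021 0.1298
scene green [ 0.6247 -0.1245] 0.021 0.1296
scene blue [ 0.4529 -0.2928] 0.022 0.1296
width 0.04152478836787325 0.04150951439520324 F [-0.2  1.1 -1.8]
F before release [ 0.3  0.4 -1.2] [ 0.44865304 -0.00879866  0.09689198]
t 31.925
top red [0.4643 0.2653] 0.021 0.1167
top yellow [0.6226 0.1342] 0.021 0.1308
top green [ 0.6254 -0.1219] 0.02 0.1305
scene red [0.4639 0.2623] 0.022 0.116
scene yellow [0.6218 0.1297] 0.021 0.1297
scene green [ 0.6241 -0.1244] 0.022 0.1297
scene blue [ 0.4487 -0.0097] 0.022 0.1298
```

```bash
python3 - <<'E'
from h import *
carry(CAP['green'],DISC['green']); check()
carry(DISC['mat'],DISC['red'],zp=.082,zq=.097)
r.movep(np.array([.136,-.584,.26]),ori((.136,-.584))); r.dwell(.5)
check(); print(DISC, r.read_time(), r.read_force())
E
ls pics
```

```text
width 0.04160683217824602 0.04179684532500309 F [-0.2 -0.4 -1.7]
F before release [ 0.2  0.6 -1.5] [ 0.45494607 -0.2928466   0.09685335]
t 41.225
top red [0.4651 0.265 ] 0.021 0.1166
top yellow [0.6208 0.1307] 0.021 0.1306
top green [ 0.4554 -0.2915] 0.02 0.1302
top blue [ 0.4484 -0.0083] 0.021 0.1305
scene red [0.4635 0.2649] 0.023 0.1161
scene yellow [0.6219 0.131 ] 0.022 0.1299
scene green [ 0.4551 -0.2928] 0.022 0.1297
scene blue [ 0.4482 -0.0103] 0.022 0.1298
width 0.04132690205030529 0.041785735769982395 F [ 0.8  0.4 -1.9]
F before release [ 0.3 -0.1 -1.4] [ 0.62023596 -0.12227099  0.09679753]
t 53.025
top red [ 0.6193 -0.1225] 0.022 0.1306
top yellow [0.6205 0.1304] 0.021 0.1307
top green [ 0.4552 -0.2922] 0.021 0.1302
top blue [ 0.4487 -0.0088] 0.021 0.1304
scene red [ 0.6208 -0.1236] 0.022 0.1297
scene yellow [0.6217 0.1299] 0.021 0.1299
scene green [ 0.4556 -0.2934] 0.022 0.1296
scene blue [ 0.4497 -0.0108] 0.022 0.13
{'red': (0.6203, -0.1223), 'yellow': (0.623, 0.13), 'green': (0.455, -0.2929), 'blue': (0.4487, -0.0088), 'mat': (0.464, 0.264)} 56.0083 [ 0.95180426 -0.10580635  0.3105253 ]
scene0.png
scene_120.png
scene_215.png
scene_320.png
scene_413.png
scene_560.png
top0.png
top_120.png
top_214.png
top_319.png
top_412.png
top_559.png
```

View pics/scene_560.png

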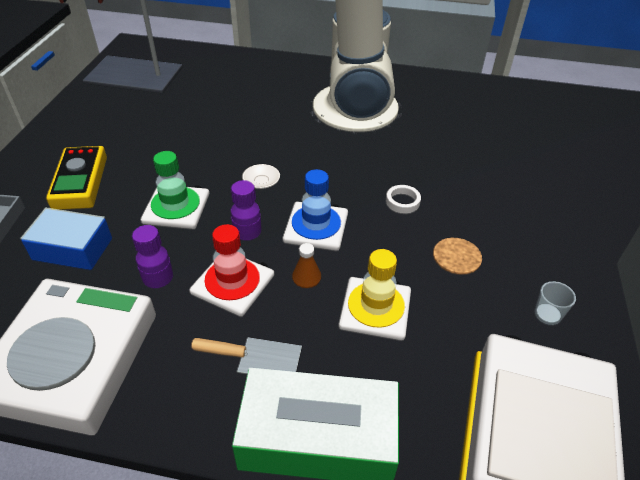

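All four bottles stand upright on matching discs: green (175,190), blue (317,210), red (230,265), yellow (380,290). The flask (307,265) and the purple bottles haven't moved.

```bash
python3 -c "
from rig import r
r.close_job()"
```

```text
the job is handed in; nothing more can be done
```

All four bottles now stand on the stirrers matching their caps, and the job is handed in. I parked red on the cork mat, moved yellow, blue and green to their stirrers in turn, then moved red to its own. The arm finished clear of everything at about 56 s of the 136 s allowed.

- **Position:** in the last look from both cameras, every cap was within about 3 mm of its stirrer's centre; the limit is 15 mm.
- **Height:** cap tops were at 0.130 m, so the bottles sit on the discs.
- **Flask and look-alikes:** in the final picture the flask and the purple bottles look unmoved. I didn't measure them again.
- **Disagreements:** two top-view checks made during the moves were off, with the arm still over the bench and probably in the way. One put the yellow bottle about 4 mm off and the other missed red and yellow. Later checks found every bottle, and the two cameras agreed to about 2 mm.

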